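Clear the tape and lock the power box cover

ROBOT

A 7-joint arm with a two-finger parallel gripper is mounted at the origin on the work surface. World frame = base frame: x ahead of the robot, y to its left, z up, the work surface at z = 0. Lengths are in m, angles in rad, forces in N, time in s.
With the tool pointing down it reaches from about 0.4 to 0.85 m from the base axis. Payload 10.4 kg.
Tool frame: the origin (TCP) lies midway between the tips of the shut fingers; the grasp point (between the pads) lies 19 mm behind it (r.grasp_offset is the distance from the TCP to the grasp point, in m); x points along the fingers, y is the direction in which the jaws open and shut, and the axes are right-handed (so a half turn about x gives the same grasp; the last joint's range is limited). The gripper opens to 87 mm and grips with 3 to 60 N. Pads are 19 mm wide; open, the fingers measure 117 mm over their backs; the gripper's body (75 mm by 190 mm) begins 51 mm behind the grasp point.
Start: joints at [1.181, 0.332, -0.065, 1.46, 0.022, 1.35, -0.088], TCP at [0.224, -0.583, 0.223] pointing down, gripper open.
Joint ranges: [-2.6, 2.6], [-0.5, 2.12], [-1.47, 1.34], [0.16, 2.42], [-1.27, 4.41], [0.06, 2.06], [-2.6, 2.6]. Speed limits (rad/s): [2.22, 2.22, 2.79, 2.79, 3.14, 3.14, 3.14].

INTERFACE

Orientations are given as a unit quaternion [x, y, z, w].
In Python, from bench import r, vision, close_job gives the robot as it stands. The module is installed in compiled form; this text tells all that it offers.
- The arm moves only by the shell command python3 -m pendant 'ROWS' [OPENING] [FORCE]. ROWS is text: rows parted by semicolons, each of 6 numbers parted by spaces: the shift along the tool's x, y, z in units of 0.25 m (1.0 is 0.25 m), then the turn, a rotation vector about the tool's x, y, z in units of 1.5 rad (1.0 is 1.5 rad). A call has 1 to 8 rows; each row is the pose to reach, as a shift and turn from the pose commanded when the call began, along the tool's axes at that moment; what a row does not reach only later rows make up. A row lasts 1/10 s, in which the tool goes at most 50 mm and 8.59 degrees, less where a joint would pass 70% of its speed; a pose out of reach is approached as far as the arm can. A call with a number of a shift or a turn outside -1 to 1 is refused whole. A call with a gripper value outside its range is refused whole. OPENING is the gripper command: -1 is shut, 1 is fully open, values between are in proportion, set as the call begins (- or left out, the last holds). The fingers move at their own pace and stop on an object; FORCE is the grip in N (left out, the last holds). Time passes only in rows, so rows that repeat a pose let the fingers close. It gives the time, the measured TCP pose, the force and the opening at its end, in the units of the state.
- r.read_state(): the state, without advancing time (a new reading comes with each control period).
- vision.camera(name): name is "side" or "top"; returns (picture, depth): 384x512x3 uint8, blue, green, red; 384x512 float32, m along the optical axis (not along the pixel's ray), 0 where there is no reading.
- vision.get_calibration(name): a dict with "camera_matrix" (3x3 intrinsics, pixels), "k1" (the pictures are not rectified: a ray, as slopes to the right and down, at radius r is drawn at 1 + k1 r^2 times it, then the intrinsics apply), "rvec" (rotation vector, rad) and "tvec" (3), from world to camera coordinates, as OpenCV has them. Camera axes: x right, y down, z forward; pixel columns grow to the right and rows downward; lengths in m; the calibration is good to about 2 mm. A picture is of the moment at which its call begins. get_calibration takes no time and is no camera call.
- close_job(): hands the job in, once; it reports no verdict.
The state is a dict: "time": time; "joint_positions": joint angles; "joint_vel": joint speeds; "joint_torque": joint torques, N m; "ee_pos": TCP position; "eef_rot": TCP orientation; "ft_force": force on the tool from outside, world axes, zero at the start; "torque": the same for the moment, N m; "width": finger opening in m.
Only numpy, scipy, OpenCV 4.12 (cv2) and the standard library are available. Lean on these libraries where they do the work, as an engineer would, in place of code of your own. Each camera call takes 0.05 s, during which the arm holds its last target. There are 200 camera calls.

TASK

Get the power box on the pit table ready to carry: first slide the roll of tape up off the spindle on its cover and lay it flat in the empty bay of the tray. Then close the fastener that stands proud of the cover: turn its wing in line with the slot in the plate below, push it in fully home, and turn it a quarter turn clockwise to its stop. Leave the two wheels, the bottle and the screwdriver where they are.

Things in the scene. Friction and masses are not known exactly. Their poses are not given: they have to be found in the camera images.
- power_box: Fixed grey box with an aluminium cover, 184 (x) x 224 (y) x 60 mm high, yaw varies; origin at the centre of its underside, z up. On the cover, in box x, y: the proud fastener at (-30, 50) mm, the tape spindle at (7, 13), a wheel near (30, -72), and at (66, 86) a second, fixed fastener already locked, to leave alone (44 x 9 mm wing along y, top 80 mm above the table).
- slot (a point): Centre of the slot, at the upper face of the fastener's fixed plate, 65 mm above the table. The steel plate is 38 x 26 x 5 mm, on the cover; the slot is 34 x 10 mm and runs along this point's x (the box's x); dark marks on the cover continue its line.
- wing_mid (a point): Middle of the wing top, on its axis; turns and sinks with it, x along the wing. The wing is a dark steel bar 60 long, 9 thick, 18 mm tall, 2 to 20 mm below this point (a 16 mm hub stands 2 mm above it). This point is 103 mm above the table when proud, 88 when home. Under the wing, in line with it, a cross pin 30 x 6 x 6 mm must pass the slot: it does within 0.13 rad, else it lands on the plate.
- stud_turn (a joint): Turn of the fastener, rad, growing clockwise from above. 0: wing in line with the slot; +1.57: at its stop, locked. Starts between -1.6 and -0.4. Stays where left; takes about 0.04 N m (2 N at 20 mm from the axis). It cannot turn while the pin is within the slot; fully home it turns on to the stop. The wing sweeps a 30 mm radius; the roll on the spindle is in the way of the turn past the slot.
- stud_push (a joint): How far the fastener is pushed in, m. 0: proud (start); 0.015: fully home, at its stop. No spring; it takes about 4 N and stays where it is left. Free to pass only when in line with the slot.
- spindle_top (a point): Centre of the top of the fixed spindle, a vertical steel post 18 mm in diameter, 46 mm high on the cover, top 106 mm above the table, 52 mm from the fastener's axis.
- tape_roll: Roll of grey tape on a cardboard core: outer diameter 58 mm, hole 21 mm, 38 mm high, about 90 g; origin at the centre of its underside, z along its axis. It starts on the spindle, resting on the cover (underside 60 mm above the table), and must rise 46 mm to clear the spindle.
- tray: Fixed black open tray, 215 (x) x 140 (y) x 22 mm high, walls and floor 4 mm, one wall across it making two bays each about 101 (x) x 132 (y) mm; origin at the centre of its underside. The bay on its -x side holds a wheel; the bay on its +x side is empty.
- empty_bay (a point): Centre of the floor of the tray's empty bay, 4 mm above the table; axes as the tray's.
- wheel_a: Model-car wheel, 56 mm diameter, 26 mm high, black tyre, lying on the box's cover; origin at its underside. Bystander.
- wheel_b: The same kind of wheel, lying in the tray's other bay. Bystander.
- cleaner: White bottle, 42 mm diameter, 140 mm high, standing on the table between box and tray; origin at its underside. Bystander.
- driver: Screwdriver, 170 mm long, lying on the table beyond the box; x along it. Bystander.
There are look-alikes about, which are no part of the job. Leave any orange look-alike of the tape_roll alone.

How it is judged:
On the way, in this order (a step that is already met when the one before it is completed fails the run):
1. the roll lies flat in the tray's empty bay (x of tape_roll in the frame of empty_bay between -0.03 and 0.03 m and y of tape_roll in the frame of empty_bay between -0.045 and 0.045 m and z of tape_roll in the frame of empty_bay between -0.004 and 0.006 m and angle between tape_roll's own z axis and vertical below 0.12 rad), for 0.2 s.
2. the fastener is pushed home through the slot, its wing in line with it (value of joint stud_push above 0.0125 m and value of joint stud_turn between -0.25 and 0.25 rad), for 0.05 s.
At the end, for the whole second after the job is handed in: The roll lies at rest flat (within 7 degrees) on the floor of the tray's empty bay; the fastener is pushed in at least 12.5 of its 15 mm and turned clockwise to at least 1.40 rad (80 degrees) past the slot's line, at rest (all of step 1 and linear speed of tape_roll below 0.02 m/s and value of joint stud_push above 0.0125 m and value of joint stud_turn above 1.4 rad and velocity of joint stud_turn below 0.1 rad/s); the robot touches nothing.
It fails at once if the wheel on the box is moved more than 25 mm (distance of wheel_a from where it was at the start of the episode above 0.025 m).
It fails at once if the wheel in the tray is moved more than 25 mm (distance of wheel_b from where it was at the start of the episode above 0.025 m).
It fails at once if the bottle is moved more than 25 mm (distance of cleaner from where it was at the start of the episode above 0.025 m).
It fails at once if the screwdriver is moved more than 25 mm (distance of driver from where it was at the start of the episode above 0.025 m).
It fails at once if the bottle is tipped over (angle between cleaner's own z axis and vertical above 0.5 rad).
It also fails if it takes over 72 s, if anything falls off the work surface, if the arm or the gripper's body presses on something with over 40 N, if the wrist force passes 120 N, or if a joint passes its speed limit or range.

## Working session

There is one attempt and no reset: what is moved stays moved. The work goes in short steps, Python scripts to look and compute and a shell command to move; the robot and the scene stay as the last step left them, time stands still between calls to the robot, and variables do not carry over. Pictures are saved under pics/ and viewed, about 8 in all and at most 12, crops included, and the job is handed in when it is done.

```bash
mkdir -p pics; cat > h.py <<'E'
import numpy as np, cv2
from bench import r, vision
from scipy.spatial.transform import Rotation as R
def cal(n):
    c=vision.get_calibration(n); return np.array(c["camera_matrix"],float),float(c["k1"]),R.from_rotvec(np.array(c["rvec"],float).ravel()).as_matrix(),np.array(c["tvec"],float).ravel()
def cloud(n,d):
    K,k1,Rm,t=cal(n); v,u=np.mgrid[:384,:512]
    dx=(u-K[0,2])/K[0,0]; dy=(v-K[1,2])/K[1,1]; x,y=dx.copy(),dy.copy()
    for _ in range(8):
        s=1+k1*(x*x+y*y); x,y=dx/s,dy/s
    P=np.stack([x*d,y*d,d],-1); W=(P-t)@Rm; W[d<=0]=np.nan
    return W
def proj(n,p):
    K,k1,Rm,t=cal(n); q=Rm@np.array(p)+t; a=q[:2]/q[2]; a=a*(1+k1*(a@a)); return K[:2,:2]@a+K[:2,2]
def snap(n,tag):
    im,d=vision.camera(n); np.savez(f"{tag}.npz",im=im,d=d,W=cloud(n,d)); cv2.imwrite(f"pics/{tag}.png",im); return im,d
E
python3 - <<'E'
from h import *
for n in("top","side"):
    im,d=snap(n,n+"0"); K,k1,Rm,t=cal(n); print(n,K.diagonal(),k1,-Rm.T@t,Rm[2],(d>0).mean())
a=[cv2.imread(f"pics/{n}0.png") for n in("top","side")]
s=r.read_state();print(s)
E
```

```text
top [417.84442733 417.84442733   1.        ] -0.15273576640578568 [0.40265912 0.00164992 0.91696498] [ 0.15623243 -0.01560558 -0.98759703] 0.9959665934244791
side [377.3376406 377.3376406   1.       ] -0.11098119773410511 [ 0.20800374 -0.41217026  0.6439953 ] [ 0.44956102  0.51355575 -0.73085935] 0.9960225423177084
{'time': 0.1, 'joint_positions': array([ 1.18138798,  0.33278259, -0.06470104,  1.46086697,  0.02158878,
        1.34989756, -0.08852982]), 'joint_vel': array([ 0.00101993, -0.00113349, -0.00049716, -0.00409485,  0.00114826,
        0.00099413, -0.0004616 ]), 'joint_torque': array([ 1.07311989e-03, -6.24548793e+01,  2.39598833e-02, -3.90722573e+01,
       -6.15468970e-02,  3.64519574e-02,  1.20635573e-04]), 'ee_pos': array([ 0.22402358, -0.58309547,  0.22184519]), 'eef_rot': array([-0.69515083, -0.1293909 ,  0.69534557, -0.1285218 ]), 'ft_force': array([ 0.80183708, -0.41341523, -0.82333192]), 'torque': array([-0.03772956, -0.00217457, -0.0090002 ]), 'width': 0.08702797135351771}
```

View pics/top0.png

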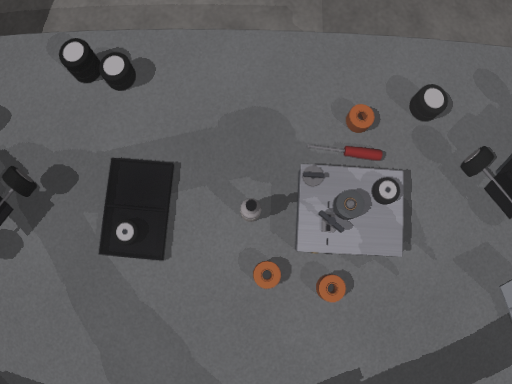

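View pics/side0.png

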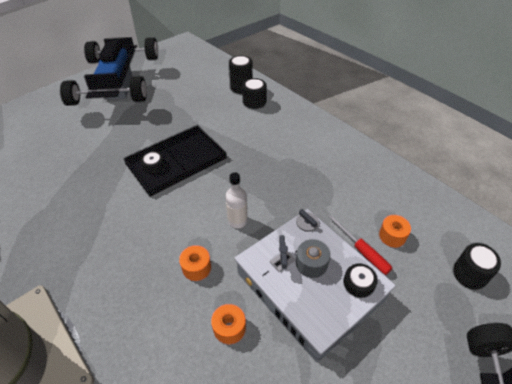

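The top view shows the box at right (cover about 300–405, 165–255), with the roll at (350,205), the wing at (332,220) and wheel_a at (387,190). The tray is at left (137,208) with its empty bay in the upper half. The bottle is at (251,209), and the orange look-alikes are well clear. The side view agrees with this: roll (312,258), wing (283,250).

```bash
python3 - <<'E'
from h import *
T=np.load("top0.npz");S=np.load("side0.npz")
def sel(D,lo,hi,box,col=None):
    W=D["W"]; im=D["im"].astype(int); m=(W[...,2]>lo)&(W[...,2]<hi)
    m&=(W[...,0]>box[0])&(W[...,0]<box[1])&(W[...,1]>box[2])&(W[...,1]<box[3])
    return m
for n,D,(u,v) in(("t",T,(350,205)),("t",T,(332,220)),("t",T,(137,185)),("t",T,(251,205)),("s",S,(313,253)),("s",S,(283,240)),("s",S,(190,150)),("s",S,(237,200))):
    print(n,u,v,D["W"][v,u].round(4))
for n,D in(("t",T),("s",S)):
    W=D["W"]; 
    c=T["W"][205,350]
    b=(c[0]-.2,c[0]+.2,c[1]-.2,c[1]+.2)
    m=sel(D,.05,.068,b); rc=cv2.minAreaRect(W[m][:,:2].astype(np.float32)*1000); print(n,"cover",rc,np.median(W[m][:,2]))
    b=(c[0]-.035,c[0]+.035,c[1]-.035,c[1]+.035)
    m=sel(D,.09,.1015,b);P=W[m];print(" roll/wing pts",len(P),P.mean(0).round(4))
    b=(c[0]-.1,c[0]+.05,c[1]-.04,c[1]+.1)
    m=sel(D,.092,.115,b)
    print(" n",m.sum()); 
    q=T["W"][185,137];b=(q[0]-.25,q[0]+.2,q[1]-.15,q[1]+.15)
    m=sel(D,.012,.03,b);rc=cv2.minAreaRect(W[m][:,:2].astype(np.float32)*1000);print(n,"tray",rc)
# upscaled crops
t=cv2.resize(T["im"][155:265,290:415],None,fx=5,fy=5,interpolation=cv2.INTER_CUBIC)
s=cv2.resize(S["im"][205:305,235:330],None,fx=4,fy=4,interpolation=cv2.INTER_CUBIC)
t=cv2.resize(t,(440,387));s=cv2.resize(s,(360,387));cv2.imwrite("pics/crop.png",np.hstack([t,s]))
E
```

```text
t 350 205 [ 0.509  -0.2065  0.1079]
t 332 220 [ 0.4792 -0.1704  0.1053]
t 137 185 [0.5605 0.2426 0.0051]
t 251 205 [ 0.502  -0.0102  0.1416]
s 313 253 [ 0.5069 -0.2117  0.1047]
s 283 240 [ 0.4892 -0.1574  0.1016]
s 190 150 [0.5537 0.2446 0.0048]
s 237 200 [ 0.4937 -0.0248  0.0894]
t cover ((508.5869445800781, -173.07003784179688), (323.3196716308594, 186.07469177246094), 86.80705261230469) 0.06116347454967389
 roll/wing pts 580 [ 0.5127 -0.2079  0.0987]
 n 825
t tray ((507.91363525390625, 239.81683349609375), (142.99072265625, 215.56991577148438), 86.3382339477539)
s cover ((506.9653625488281, -171.18040466308594), (325.00054931640625, 185.91941833496094), 87.34021759033203) 0.05942618543680132
 roll/wing pts 733 [ 0.51   -0.2104  0.0969]
 n 973
s tray ((506.0219421386719, 239.93536376953125), (143.8660888671875, 217.07369995117188), 86.01283264160156)
```

View pics/crop.png

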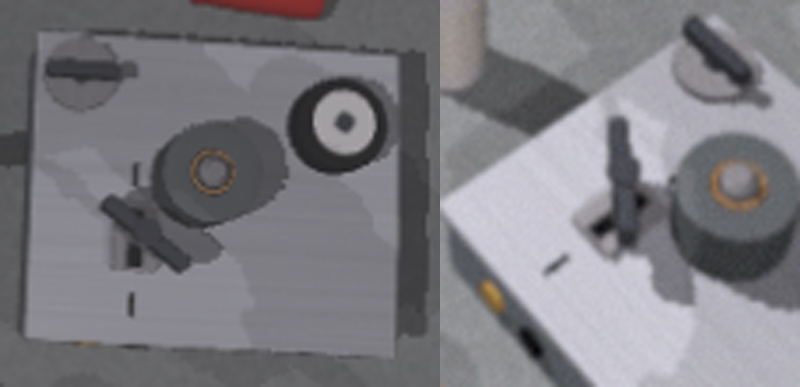

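The crop shows the wing from (105,200) to (185,265), about 54° counter-clockwise of the slot line, so stud_turn starts near -0.95. The roll is on the spindle at crop (213,172). I'll refine the positions and build the move helper.

```bash
cat >> h.py <<'E'
def go(p,yaw,s=None):
    "shift (units) and rotvec (units) to TCP p, tool x down, jaw axis yaw (mod pi, nearest)"
    s=s or r.read_state(); Rc=R.from_quat(s["eef_rot"]); out=[]
    for k in(0,1):
        a=yaw+k*np.pi; Y=np.array([np.cos(a),np.sin(a),0]); X=np.array([0,0,-1.]); Rt=R.from_matrix(np.stack([X,Y,np.cross(X,Y)],1))
        out.append((Rc.inv()*Rt).as_rotvec())
    rv=min(out,key=np.linalg.norm); sh=Rc.inv().apply(np.array(p)-s["ee_pos"])
    print("shift",(sh/.25).round(3),"turn",(rv/1.5).round(3),"alt",(max(out,key=np.linalg.norm)/1.5).round(3),"mm",(sh*1000).round(1),"deg",np.degrees(np.linalg.norm(rv)).round(1),"j7",s["joint_positions"][6].round(2))
def st():
    s=r.read_state(); y=R.from_quat(s["eef_rot"]).as_matrix(); print("t",s["time"],"p",s["ee_pos"].round(4),"jaw",np.arctan2(y[1,1],y[0,1]).round(3),"xax",y[:,0].round(3),"F",s["ft_force"].round(1),"w",round(s["width"],4),"q",s["joint_positions"].round(2)); return s
E
python3 - <<'E'
from h import *
for n in("top","side"):
    D=np.load(n+"0.npz");W=D["W"];im=D["im"].astype(int)
    z=W[...,2]; near=(np.abs(W[...,0]-.51)<.16)&(W[...,1]<-.05)&(W[...,1]>-.36)
    m=near&(z>.052)&(z<.068)&(im.max(-1)-im.min(-1)<60)
    l,c=cv2.connectedComponents(m.astype(np.uint8))
    k=np.argmax(np.bincount(c[c>0])); P=W[c==k]
    rc=cv2.minAreaRect(P[:,:2].astype(np.float32)*1000); print(n,"cover",rc,"z",np.median(P[:,2]))
    o=np.array(rc[0])/1000; a=np.radians(rc[2]-90); Rz=np.array([[np.cos(a),-np.sin(a)],[np.sin(a),np.cos(a)]])
    for nm,q in(("fast",(-.03,.05)),("spin",(.007,.013))): print("  ",nm,(o+Rz@q).round(4))
    sp=o+Rz@(.007,.013); fa=o+Rz@(-.03,.05)
    dist=np.hypot(W[...,0]-sp[0],W[...,1]-sp[1]); m=(z>.088)&(z<.102)&(dist<.036)
    P=W[m]; P=P[np.hypot(*(P[:,:2]-fa).T)>.034]; (cc,rad)=cv2.minEnclosingCircle(P[:,:2].astype(np.float32)*1000); print("   roll",cc,rad,"z",np.median(P[:,2]))
    df=np.hypot(W[...,0]-fa[0],W[...,1]-fa[1]); m=(z>.09)&(z<.112)&(df<.04)&(dist>.031); P=W[m]
    rr=cv2.minAreaRect(P[:,:2].astype(np.float32)*1000); pc=np.linalg.svd(P[:,:2]-P[:,:2].mean(0))[2][0]
    print("   wing",len(P),rr,"z",np.percentile(P[:,2],[10,50,90]).round(4),"yaw",np.arctan2(pc[1],pc[0]).round(3),"boxyaw",a.round(3))
s=st(); go([.510,-.209,.2],np.radians(42))
E
```

```text
top cover ((505.9159240722656, -222.2962646484375), (224.62997436523438, 186.078857421875), 87.36827087402344) z 0.06116304494280882
   fast [ 0.4782 -0.171 ]
   spin [ 0.5135 -0.2096]
   roll (513.6388549804688, -209.11688232421875) 29.455978393554688 z 0.09890572829374364
   wing 175 ((478.2317199707031, -170.46690368652344), (59.197669982910156, 15.004658699035645), 48.792747497558594) z [0.0961 0.102  0.1044] yaw -2.263 boxyaw -0.046
side cover ((504.6549072265625, -220.915283203125), (225.42349243164062, 185.91941833496094), 87.34021759033203) z 0.0594298888967012
   fast [ 0.477  -0.1696]
   spin [ 0.5123 -0.2083]
   roll (512.7073974609375, -208.101318359375) 29.668893814086914 z 0.09706600852945198
   wing 198 ((476.5707092285156, -170.49005126953125), (60.181636810302734, 13.689412117004395), 46.47934341430664) z [0.097  0.1003 0.1026] yaw -2.248 boxyaw -0.046
t 0.1 p [ 0.224  -0.5831  0.2218] jaw -1.204 xax [-0.     0.001 -1.   ] F [ 0.8 -0.4 -0.8] w 0.087 q [ 1.18  0.33 -0.06  1.46  0.02  1.35 -0.09]
shift [ 0.089 -0.986 -1.604] turn [0.803 0.001 0.001] alt [-1.291e+00 -1.000e-03  1.000e-03] mm [  22.1 -246.6 -401.1] deg 69.0 j7 -0.09
```

```bash
python3 -m pendant '0 -0.1 -0.16 0.1 0 0;0 -0.2 -0.32 0.2 0 0;0 -0.3 -0.48 0.3 0 0;0 -0.4 -0.64 0.4 0 0;0 -0.49 -0.8 0.4 0 0;0 -0.49 -0.8 0.4 0 0;0 -0.49 -0.8 0.4 0 0' 1 20; python3 -c "
from h import *
st(); go([.513,-.2086,.16],np.radians(42))"
```

```text
time: 0.8
ee_pos: [0.3676, -0.3964, 0.2225]
eef_rot: [-0.702, 0.081, 0.703, 0.081]
ft_force: [-1.1, -0.2, -0.7]
width: 0.0871
t 0.8 p [ 0.3676 -0.3964  0.2225] jaw -1.801 xax [-0.  0. -1.] F [-1.1 -0.2 -0.7] w 0.0871 q [ 0.87  0.15 -0.15  1.68  0.02  1.31 -1.08]
shift [ 0.25  -0.864 -0.395] turn [ 0.405  0.    -0.   ] alt [-1.689  0.     0.   ] mm [  62.4 -216.   -98.8] deg 34.8 j7 -1.08
```

```bash
python3 -m pendant '0 -0.15 -0.08 0.1 0 0;0 -0.3 -0.15 0.2 0 0;0 -0.45 -0.2 0.3 0 0;0 -0.6 -0.27 0.4 0 0;0.1 -0.75 -0.34 0.405 0 0;0.2 -0.864 -0.395 0.405 0 0;0.22 -0.864 -0.395 0.405 0 0;0.22 -0.864 -0.395 0.405 0 0' 1 20; python3 -c "
from h import *
st(); go([.513,-.2086,.068],np.radians(42))"
```

```text
time: 1.6
ee_pos: [0.5119, -0.211, 0.1662]
eef_rot: [-0.645, 0.289, 0.646, 0.288]
ft_force: [0.1, -1.4, -0.2]
width: 0.0869
t 1.6 p [ 0.5119 -0.211   0.1662] jaw -2.412 xax [-0.003  0.    -1.   ] F [ 0.1 -1.4 -0.2] w 0.0869 q [ 0.56  0.23 -0.28  1.71  0.07  1.21 -2.16]
shift [ 0.393 -0.01   0.003] turn [-0.002  0.001 -0.001] alt [ 2.092e+00 -2.000e-03 -2.000e-03] mm [98.2 -2.6  0.8] deg 0.2 j7 -2.16
```

```bash
python3 -m pendant '0.1 -0.008 0 0 0 0;0.2 -0.008 0 0 0 0;0.28 -0.008 0 0 0 0;0.34 -0.008 0 0 0 0;0.37 -0.008 0 0 0 0;0.388 -0.008 0 0 0 0;0.388 -0.008 0 0 0 0' 1 20; python3 -m pendant '0 0 0 0 0 0;0 0 0 0 0 0;0 0 0 0 0 0;0 0 0 0 0 0;0 0 0 0 0 0;0 0 0 0 0 0;0 0 0 0 0 0;0 0 0 0 0 0' -1 20;python3 -c "
from h import *
st()"
```

```text
time: 2.3
ee_pos: [0.5144, -0.2092, 0.0708]
eef_rot: [0.646, -0.289, -0.645, -0.289]
ft_force: [-0.5, -0.2, 0.6]
width: 0.0872
time: 3.1
ee_pos: [0.5144, -0.2089, 0.0707]
eef_rot: [0.646, -0.289, -0.645, -0.289]
ft_force: [-1.9, -0.1, 4.4]
width: 0.0568
t 3.1 p [ 0.5144 -0.2089  0.0707] jaw -2.412 xax [ 0. -0. -1.] F [-1.9 -0.1  4.4] w 0.0568 q [ 0.54  0.33 -0.28  1.81  0.11  1.02 -2.19]
```

```bash
python3 -m pendant '-0.06 0 0 0 0 0;-0.14 0 0 0 0 0;-0.22 0 0 0 0 0;-0.32 0 0 0 0 0;-0.44 0 0 0 0 0;-0.56 0 0 0 0 0;-0.64 0 0 0 0 0;-0.64 0 0 0 0 0' -1 20; python3 -c "
from h import *
st(); go([.55,.02,.23],np.radians(90-3.8)); go([.5604,.2365,.2],np.radians(90-3.8))"
```

```text
time: 3.9
ee_pos: [0.5159, -0.2087, 0.2345]
eef_rot: [0.648, -0.288, -0.644, -0.289]
ft_force: [-0.6, -0.3, -1.1]
width: 0.0566
t 3.9 p [ 0.5159 -0.2087  0.2345] jaw -2.411 xax [ 0.005 -0.002 -1.   ] F [-0.6 -0.3 -1.1] w 0.0566 q [ 0.56  0.19 -0.29  1.62  0.05  1.34 -2.15]
shift [ 0.017 -0.712  0.591] turn [-0.516 -0.004  0.001] alt [1.578e+00 1.000e-03 5.000e-03] mm [   4.2 -178.   147.7] deg 44.3 j7 -2.15
shift [ 0.136 -1.32   1.209] turn [-0.516 -0.004  0.001] alt [1.578e+00 1.000e-03 5.000e-03] mm [  33.9 -330.1  302.1] deg 44.3 j7 -2.15
```

```bash
python3 -m pendant '0 -0.08 0.07 -0.05 0 0;0 -0.2 0.17 -0.14 0 0;0 -0.33 0.28 -0.23 0 0;0 -0.46 0.39 -0.32 0 0;0 -0.58 0.49 -0.41 0 0;0 -0.68 0.57 -0.48 0 0;0 -0.712 0.59 -0.516 0 0;0 -0.712 0.59 -0.516 0 0' ; python3 -c "
from h import *
st(); go([.5604,.2365,.2],np.radians(90-3.8))"
```

```text
time: 4.7
ee_pos: [0.548, 0.0229, 0.2296]
eef_rot: [-0.706, 0.021, 0.707, 0.022]
ft_force: [0.2, -0.7, -1.3]
width: 0.0568
t 4.7 p [0.548  0.0229 0.2296] jaw -1.631 xax [-0.002  0.001 -1.   ] F [ 0.2 -0.7 -1.3] w 0.0568 q [ 0.33  0.2  -0.52  1.63  0.1   1.34 -1.83]
shift [ 0.119 -0.856  0.002] turn [0.004 0.001 0.001] alt [-2.091e+00 -1.000e-03  2.000e-03] mm [  29.8 -213.9    0.5] deg 0.3 j7 -1.83
```

```bash
python3 -m pendant '0 -0.12 0 0 0 0;0 -0.3 0 0 0 0;0 -0.48 0 0 0 0;0 -0.64 0 0 0 0;0 -0.78 0 0 0 0;0.06 -0.85 0 0 0 0;0.119 -0.856 0 0 0 0;0.119 -0.856 0 0 0 0' ; python3 - <<'E'
from h import *
s=st(); go([.5604,.2365,.012],np.radians(90-3.8))
im,d=snap("top","c1"); im2,d=snap("side","c2")
# tray
for n in("c1","c2"):
    W=np.load(n+".npz")["W"]; z=W[...,2]; p=s["ee_pos"]
    m=(z>.13)&(z<.26)&(np.hypot(W[...,0]-p[0],W[...,1]-p[1])<.034); print(n,m.sum(), W[m].min(0).round(3),W[m].max(0).round(3))
a=cv2.resize(im[130:290,60:260],(480,384));b=cv2.resize(im2[60:220,80:280],(480,384));cv2.imwrite("pics/c.png",cv2.resize(np.hstack([a,b]),(800,320)))
E
```

```text
time: 5.5
ee_pos: [0.5618, 0.2317, 0.1977]
eef_rot: [-0.705, 0.025, 0.708, 0.023]
ft_force: [-0.6, -0.7, -1.5]
width: 0.0564
t 5.5 p [0.5618 0.2317 0.1977] jaw -1.639 xax [-0.004 -0.002 -1.   ] F [-0.6 -0.7 -1.5] w 0.0564 q [ 0.02  0.38 -0.62  1.51  0.22  1.33 -2.26]
shift [ 0.743 -0.021  0.004] turn [-0.001  0.003 -0.002] alt [ 2.093 -0.003 -0.004] mm [185.7  -5.2   0.9] deg 0.3 j7 -2.26
c1 136 [0.535 0.216 0.187] [0.59  0.24  0.229]
c2 414 [0.531 0.202 0.188] [0.585 0.265 0.26 ]
```

View pics/c.png

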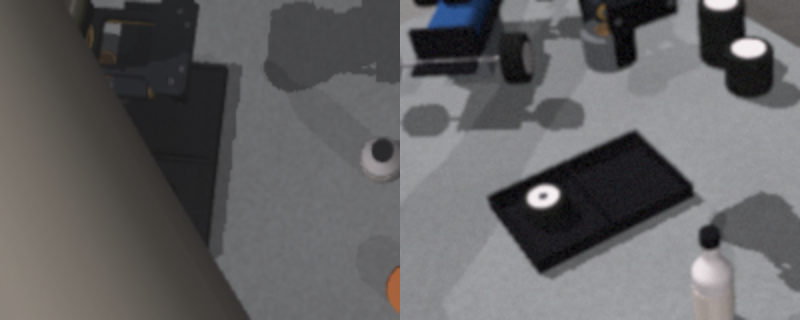

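The roll is held over the tray and its underside is about 11 mm below the TCP. The bottle stands untouched and the empty bay is clear. Next I'll lower it.

```bash
python3 -m pendant '0.1 -0.02 0 0 0 0;0.24 -0.02 0 0 0 0;0.38 -0.02 0 0 0 0;0.5 -0.02 0 0 0 0;0.6 -0.02 0 0 0 0;0.66 -0.02 0 0 0 0;0.69 -0.02 0 0 0 0;0.69 -0.02 0 0 0 0' ; python3 -c "
from h import *
st(); go([.5604,.2365,.016],np.radians(90-3.8))"
```

```text
time: 6.4
ee_pos: [0.5635, 0.2378, 0.0283]
eef_rot: [-0.707, 0.024, 0.707, 0.024]
ft_force: [0.2, -0.2, -0.5]
width: 0.0567
t 6.4 p [0.5635 0.2378 0.0283] jaw -1.638 xax [-0. -0. -1.] F [ 0.2 -0.2 -0.5] w 0.0567 q [-0.03  0.55 -0.57  1.67  0.33  1.02 -2.35]
shift [0.049 0.006 0.012] turn [-0.001  0.    -0.   ] alt [ 2.094 -0.    -0.   ] mm [12.3  1.5  3. ] deg 0.1 j7 -2.35
```

```bash
python3 -m pendant '0.02 0 0.01 0 0 0;0.035 0 0.012 0 0 0;0.045 0 0.012 0 0 0;0.052 0 0.012 0 0 0;0.052 0 0.012 0 0 0';python3 -m pendant '0 0 0 0 0 0;0 0 0 0 0 0;0 0 0 0 0 0;0 0 0 0 0 0;0 0 0 0 0 0' 0.75 20; python3 -m pendant '-0.1 0 0 0 0 0;-0.25 0 0 0 0 0;-0.4 0 0 0 0 0;-0.55 0 0 0 0 0;-0.7 0 0 0 0 0;-0.8 0 0 0 0 0;-0.84 0 0 0 0 0' ; python3 -c "
from h import *
st(); go([.53,.03,.23],-.73); go([.4776,-.1703,.2],-.73)"
```

```text
time: 6.9
ee_pos: [0.5603, 0.2386, 0.0152]
eef_rot: [-0.707, 0.024, 0.707, 0.024]
ft_force: [-0.2, -0.6, -2.0]
width: 0.0566
time: 7.4
ee_pos: [0.5603, 0.2387, 0.0154]
eef_rot: [0.707, -0.024, -0.707, -0.024]
ft_force: [0.5, -1.0, -1.0]
width: 0.0756
time: 8.1
ee_pos: [0.5611, 0.2393, 0.2283]
eef_rot: [0.708, -0.023, -0.705, -0.024]
ft_force: [-0.2, -0.5, 0.0]
width: 0.0762
t 8.1 p [0.5611 0.2393 0.2283] jaw -1.637 xax [ 0.004  0.001 -1.   ] F [-0.2 -0.5  0. ] w 0.0762 q [ 0.01  0.36 -0.63  1.47  0.21  1.38 -2.26]
shift [-0.008  0.843  0.068] turn [-0.605 -0.003 -0.   ] alt [ 1.489 -0.     0.003] mm [ -2.1 210.9  17.1] deg 52.0 j7 -2.26
shift [0.11  1.657 0.225] turn [-0.605 -0.003 -0.   ] alt [ 1.489 -0.     0.003] mm [ 27.4 414.3  56.1] deg 52.0 j7 -2.26
```

```bash
python3 -m pendant '0 0.1 0 -0.07 0 0;0 0.25 0.02 -0.16 0 0;0 0.4 0.04 -0.25 0 0;0 0.55 0.05 -0.34 0 0;0 0.7 0.06 -0.43 0 0;0 0.82 0.068 -0.52 0 0;0 0.843 0.068 -0.605 0 0;0 0.843 0.068 -0.605 0 0' ; python3 -c "
from h import *
st(); go([.4776,-.1703,.2],-.73)
im,d=snap('top','e1');W=np.load('e1.npz')['W'];z=W[...,2]
m=(z>.034)&(z<.06)&(np.hypot(W[...,0]-.56,W[...,1]-.237)<.06);print(m.sum(),cv2.minEnclosingCircle(W[m][:,:2].astype(np.float32)*1000),np.percentile(z[m],[5,50,95]).round(4))"
```

```text
time: 8.9
ee_pos: [0.5288, 0.0277, 0.2244]
eef_rot: [-0.645, -0.288, 0.646, -0.288]
ft_force: [-0.8, 0.7, 0.4]
width: 0.0763
t 8.9 p [0.5288 0.0277 0.2244] jaw -0.731 xax [-0.001 -0.001 -1.   ] F [-0.8  0.7  0.4] w 0.0763 q [ 0.45  0.18 -0.65  1.68  0.11  1.32 -0.95]
shift [0.098 0.376 0.726] turn [-0.001  0.001  0.   ] alt [ 2.094e+00  1.000e-03 -1.000e-03] mm [ 24.6  94.  181.6] deg 0.1 j7 -0.95
498 ((559.823486328125, 237.70948791503906), 29.28261375427246) [0.0386 0.0432 0.046 ]
```

The roll lies flat in the bay at (0.560, 0.238), top at 43 mm against 42 expected. Now to the fastener.

```bash
python3 -m pendant '0 0.05 0.1 0 0 0;0 0.12 0.24 0 0 0;0 0.2 0.38 0 0 0;0 0.27 0.52 0 0 0;0 0.33 0.64 0 0 0;0.05 0.37 0.71 0 0 0;0.1 0.376 0.726 0 0 0;0.1 0.376 0.726 0 0 0' -0.08 40; python3 -c "
from h import *
st(); go([.4776,-.1703,.085],-.73)"
```

```text
time: 9.75
ee_pos: [0.4775, -0.1672, 0.1982]
eef_rot: [-0.645, -0.289, 0.646, -0.287]
ft_force: [0.6, 0.9, 0.6]
width: 0.0404
t 9.75 p [ 0.4775 -0.1672  0.1982] jaw -0.732 xax [-0.003  0.002 -1.   ] F [0.6 0.9 0.6] w 0.0404 q [ 0.71  0.12 -0.49  1.78  0.06  1.26 -0.53]
shift [0.453 0.01  0.009] turn [-0.001  0.001  0.002] alt [ 2.093e+00  4.000e-03 -1.000e-03] mm [113.2   2.6   2.2] deg 0.2 j7 -0.53
```

```bash
python3 -m pendant '0.1 0.01 0.008 0 0 0;0.2 0.01 0.008 0 0 0;0.28 0.01 0.008 0 0 0;0.34 0.01 0.008 0 0 0;0.39 0.01 0.008 0 0 0;0.43 0.01 0.008 0 0 0;0.455 0.01 0.008 0 0 0;0.455 0.01 0.008 0 0 0' -0.08 40; python3 -m pendant '0 0 0 0 0 0;0 0 0 0 0 0;0 0 0 0 0 0;0 0 0 0 0 0;0 0 0 0 0 0;0 0 0 0 0 0' -1 40; python3 -c "
from h import *
st(); go([.4776,-.1703,.085],-.046-np.pi/2)"
```

```text
time: 10.55
ee_pos: [0.4787, -0.1711, 0.0861]
eef_rot: [-0.645, -0.289, 0.646, -0.288]
ft_force: [-0.0, -0.1, 0.8]
width: 0.0397
time: 11.15
ee_pos: [0.4779, -0.1707, 0.0864]
eef_rot: [-0.645, -0.289, 0.646, -0.288]
ft_force: [-4.5, 3.4, 3.5]
width: 0.011
t 11.15 p [ 0.4779 -0.1707  0.0864] jaw -0.73 xax [-0.002  0.001 -1.   ] F [-4.5  3.4  3.5] w 0.011 q [ 0.69  0.24 -0.49  1.9   0.13  1.03 -0.58]
shift [ 0.006 -0.002 -0.001] turn [0.591 0.001 0.001] alt [-1.503e+00 -2.000e-03  1.000e-03] mm [ 1.4 -0.5 -0.1] deg 50.8 j7 -0.58
```

```bash
python3 -m pendant '0 0 0 0.06 0 0;0 0 0 0.14 0 0;0 0 0 0.22 0 0;0 0 0 0.3 0 0;0 0 0 0.38 0 0;0 0 0 0.46 0 0;0 0 0 0.53 0 0;0 0 0 0.591 0 0' -1 40; python3 -m pendant '0 0 0 0 0 0;0 0 0 0 0 0;0 0 0 0 0 0'; python3 - <<'E'
from h import *
st(); go([.4776,-.1703,.085],-.046-np.pi/2)
im,d=snap("top","f1");im2,d=snap("side","f2")
a=cv2.resize(im[155:265,290:415],(400,352));b=cv2.resize(im2[195:305,220:345],(400,352));cv2.imwrite("pics/f.png",np.hstack([a,b]))
E
```

```text
time: 11.95
ee_pos: [0.478, -0.1709, 0.0864]
eef_rot: [-0.706, 0.017, 0.708, 0.018]
ft_force: [-4.2, 3.4, 2.9]
width: 0.0114
time: 12.25
ee_pos: [0.4779, -0.1708, 0.0864]
eef_rot: [-0.706, 0.016, 0.708, 0.016]
ft_force: [-5.3, 3.3, 1.9]
width: 0.0111
t 12.25 p [ 0.4779 -0.1708  0.0864] jaw -1.616 xax [-0.002  0.001 -1.   ] F [-5.3  3.3  1.9] w 0.0111 q [ 0.6   0.23 -0.38  1.91  0.1   1.03 -1.44]
shift [ 0.006 -0.002  0.001] turn [0.    0.001 0.001] alt [-2.094e+00 -1.000e-03  2.000e-03] mm [ 1.4 -0.5  0.4] deg 0.1 j7 -1.44
```

View pics/f.png

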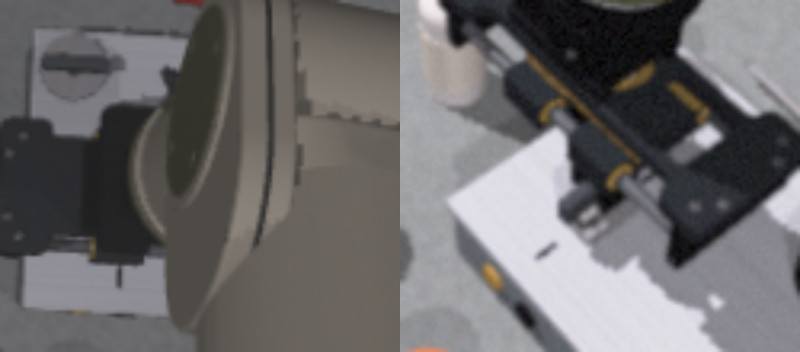

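The side crop shows the wing end at (578,200) lying over the slot line, with the mark at (545,250). I'll push in gently and watch the force.

```bash
python3 -m pendant '0.01 0 0 0 0 0;0.02 0 0 0 0 0;0.028 0 0 0 0 0;0.034 0 0 0 0 0' -1 40;python3 -m pendant '0.01 0 0 0 0 0;0.02 0 0 0 0 0;0.02 0 0 0 0 0'; python3 -c "
from h import *
st()"
```

```text
time: 12.75
ee_pos: [0.478, -0.1708, 0.0779]
eef_rot: [-0.706, 0.016, 0.708, 0.016]
ft_force: [-4.2, 2.6, 4.0]
width: 0.011
time: 13.05
ee_pos: [0.4779, -0.1708, 0.0726]
eef_rot: [-0.706, 0.016, 0.708, 0.016]
ft_force: [-3.1, 3.3, -0.5]
width: 0.0115
t 13.05 p [ 0.4779 -0.1708  0.0726] jaw -1.616 xax [-0.002  0.001 -1.   ] F [-3.1  3.3 -0.5] w 0.0115 q [ 0.59  0.25 -0.38  1.92  0.11  1.   -1.45]
```

```bash
python3 -m pendant '0.004 0 0 0 0 0;0.008 0 0 0 0 0;0.01 0 0 0 0 0;0.01 0 0 0 0 0' -1 40;python3 -c "
from h import *
st()"; python3 -m pendant '0.004 0 0 0 0 0;0.006 0 0 0 0 0;0.006 0 0 0 0 0';  python3 -c "
from h import *
st()"
```

```text
time: 13.45
ee_pos: [0.4784, -0.171, 0.0715]
eef_rot: [-0.707, 0.016, 0.707, 0.016]
ft_force: [-9.4, 5.1, 13.7]
width: 0.0112
t 13.45 p [ 0.4784 -0.171   0.0715] jaw -1.616 xax [-0.001  0.    -1.   ] F [-9.4  5.1 13.7] w 0.0112 q [ 0.59  0.25 -0.38  1.92  0.11  0.99 -1.45]
time: 13.75
ee_pos: [0.4788, -0.1711, 0.071]
eef_rot: [-0.707, 0.016, 0.707, 0.016]
ft_force: [-12.3, 6.0, 25.4]
width: 0.011
t 13.75 p [ 0.4788 -0.1711  0.071 ] jaw -1.616 xax [-0. -0. -1.] F [-12.3   6.   25.4] w 0.011 q [ 0.59  0.25 -0.38  1.92  0.11  0.99 -1.45]
```

```bash
python3 -m pendant '-0.006 0 0 0 0 0;-0.01 0 0 0 0 0;-0.01 0 0 0 0 0' ; python3 -m pendant '0 0 0 0 0 0;0 0 0 0 0 0;0 0 0 0 0 0;0 0 0 0 0 0' -0.08 40; python3 -m pendant '-0.05 0 0 0 0 0;-0.14 0 0 0 0 0;-0.22 0 0 0 0 0;-0.28 0 0 0 0 0;-0.28 0 0 0 0 0'; python3 - <<'E'
from h import *
st(); go([.4776,-.1703,.14],-.046-np.pi/2)
for n in("top","side"):
    im,d=snap(n,"g"+n);W=np.load(f"g{n}.npz")["W"];z=W[...,2]; m=(z>.08)&(z<.1)&(np.hypot(W[...,0]-.4776,W[...,1]+.1703)<.035)&(np.hypot(W[...,0]-.513,W[...,1]+.2086)>.016)
    if m.sum()>5:
        P=W[m];pc=np.linalg.svd(P[:,:2]-P[:,:2].mean(0))[2][0];print(n,m.sum(),P.mean(0).round(4),np.percentile(P[:,2],[10,50,90]).round(4),"yaw",np.arctan2(pc[1],pc[0]).round(3))
E
```

```text
time: 14.05
ee_pos: [0.4781, -0.1709, 0.0718]
eef_rot: [-0.706, 0.016, 0.707, 0.016]
ft_force: [-6.3, 4.7, 5.6]
width: 0.0113
time: 14.45
ee_pos: [0.4791, -0.1719, 0.0717]
eef_rot: [0.707, -0.016, -0.707, -0.016]
ft_force: [0.4, 0.8, 0.4]
width: 0.0347
time: 14.95
ee_pos: [0.4803, -0.1721, 0.1445]
eef_rot: [0.708, -0.017, -0.705, -0.016]
ft_force: [0.8, -0.1, 0.1]
width: 0.0396
t 14.95 p [ 0.4803 -0.1721  0.1445] jaw -1.617 xax [ 0.004 -0.002 -1.   ] F [ 0.8 -0.1  0.1] w 0.0396 q [ 0.61  0.16 -0.38  1.85  0.07  1.14 -1.42]
shift [ 0.018 -0.007  0.011] turn [ 0.    -0.003 -0.001] alt [-2.094e+00  2.000e-03 -5.000e-03] mm [ 4.5 -1.7  2.8] deg 0.3 j7 -1.42
top 9 [ 0.4499 -0.1695  0.0863] [0.0844 0.0862 0.0885] yaw -1.496
side 172 [ 0.4723 -0.1709  0.0854] [0.0827 0.0853 0.0878] yaw -3.135
```

```bash
python3 -m pendant '0 0 0 -0.08 0 0;0 0 0 -0.18 0 0;0 0 0 -0.28 0 0;0 0 0 -0.38 0 0;0 0 0 -0.48 0 0;0 0 0 -0.58 0 0;0 0 0 -0.68 0 0;0 0 0 -0.7 0 0'; python3 -m pendant '0 0 0 -0.1 0 0;0 0 0 -0.2 0 0;0 0 0 -0.3 0 0;0 0 0 -0.4 0 0;0 0 0 -0.5 0 0;0 0 0 -0.6 0 0;0 0 0 -0.7 0 0;0 0 0 -0.7 0 0'; python3 -m pendant '0 0 0 -0.1 0 0;0 0 0 -0.2 0 0;0 0 0 -0.3 0 0;0 0 0 -0.4 0 0;0 0 0 -0.5 0 0;0 0 0 -0.6 0 0;0 0 0 -0.694 0 0;0 0 0 -0.694 0 0'; python3 -c "
from h import *
st(); go([.478,-.1708,.0725],-.046-np.pi/2)"
```

```text
time: 15.85
ee_pos: [0.4783, -0.1715, 0.1407]
eef_rot: [-0.619, -0.342, 0.62, -0.341]
ft_force: [-0.2, -0.5, -0.3]
width: 0.04
time: 16.65
ee_pos: [0.4785, -0.1716, 0.141]
eef_rot: [0.366, 0.605, -0.366, 0.605]
ft_force: [-0.0, 0.3, -0.4]
width: 0.04
time: 17.45
ee_pos: [0.4786, -0.1716, 0.1412]
eef_rot: [0.018, 0.707, -0.018, 0.707]
ft_force: [0.0, -0.9, 0.9]
width: 0.0403
t 17.45 p [ 0.4786 -0.1716  0.1412] jaw 1.521 xax [-0.  0. -1.] F [ 0.  -0.9  0.9] w 0.0403 q [ 0.87  0.2  -0.68  1.84  0.14  1.15  1.67]
shift [ 0.275  0.003 -0.002] turn [-0.003 -0.    -0.   ] alt [ 2.092 -0.     0.   ] mm [68.7  0.7 -0.6] deg 0.2 j7 1.67
```

```bash
python3 -m pendant '0.06 0 0 0 0 0;0.13 0 0 0 0 0;0.19 0 0 0 0 0;0.23 0 0 0 0 0;0.26 0 0 0 0 0;0.274 0 0 0 0 0;0.274 0 0 0 0 0'; python3 -m pendant '0 0 0 0 0 0;0 0 0 0 0 0;0 0 0 0 0 0;0 0 0 0 0 0;0 0 0 0 0 0;0 0 0 0 0 0' -1 40;  python3 -c "
from h import *
st()"; python3 -m pendant '0 0 0 0.06 0 0;0 0 0 0.14 0 0;0 0 0 0.22 0 0;0 0 0 0.3 0 0;0 0 0 0.38 0 0;0 0 0 0.46 0 0;0 0 0 0.53 0 0;0 0 0 0.6 0 0'; python3 -c "
from h import *
s=st();print(s['torque']); go([.478,-.1708,.0725],-.046)"
```

```text
time: 18.15
ee_pos: [0.4788, -0.1716, 0.0728]
eef_rot: [0.017, 0.707, -0.017, 0.707]
ft_force: [0.3, 0.5, 0.7]
width: 0.0402
time: 18.75
ee_pos: [0.4791, -0.1709, 0.0733]
eef_rot: [0.016, 0.707, -0.016, 0.707]
ft_force: [0.3, 4.9, 4.0]
width: 0.0112
t 18.75 p [ 0.4791 -0.1709  0.0733] jaw 1.525 xax [ 0.  0. -1.] F [0.3 4.9 4. ] w 0.0112 q [ 0.84  0.29 -0.66  1.91  0.21  1.01  1.62]
time: 19.55
ee_pos: [0.4786, -0.172, 0.0733]
eef_rot: [0.323, 0.629, -0.324, 0.629]
ft_force: [-2.6, 0.5, 4.7]
width: 0.0112
t 19.55 p [ 0.4786 -0.172   0.0733] jaw 0.62 xax [-0.    -0.001 -1.   ] F [-2.6  0.5  4.7] w 0.0112 q [ 0.73  0.27 -0.53  1.91  0.16  1.01  0.75]
[0.25476291 0.46751763 0.05569168]
shift [ 0.003  0.001 -0.005] turn [0.444 0.    0.   ] alt [-1.65e+00 -1.00e-03  0.00e+00] mm [ 0.8  0.2 -1.3] deg 38.2 j7 0.75
```

```bash
python3 -m pendant '0.003 0 0 0.08 0 0;0.003 0 0 0.16 0 0;0.003 0 0 0.24 0 0;0.003 0 0 0.32 0 0;0.003 0 0 0.39 0 0;0.003 0 0 0.44 0 0;0.003 0 0 0.47 0 0;0.003 0 0 0.47 0 0'; python3 -c "
from h import *
s=st();print(s['torque'])"; python3 -m pendant '0 0 0 0 0 0;0 0 0 0 0 0;0 0 0 0 0 0;0 0 0 0 0 0' -0.08 40; python3 -m pendant '-0.06 0 0 0 0 0;-0.18 0 0 0 0 0;-0.34 0 0 0 0 0;-0.5 0 0 0 0 0;-0.66 0 0 0 0 0;-0.7 0 0 0 0 0'; python3 -c "
from h import *
st(); go([.35,-.35,.25],-.046)"
```

```text
time: 20.35
ee_pos: [0.4779, -0.1723, 0.0729]
eef_rot: [-0.52, -0.479, 0.521, -0.479]
ft_force: [-7.9, 1.2, 12.6]
width: 0.0112
t 20.35 p [ 0.4779 -0.1723  0.0729] jaw -0.083 xax [-0.002 -0.001 -1.   ] F [-7.9  1.2 12.6] w 0.0112 q [ 0.65  0.25 -0.44  1.92  0.13  1.    0.07]
[0.32714403 1.68525652 0.01943209]
time: 20.75
ee_pos: [0.4789, -0.1718, 0.0722]
eef_rot: [0.52, 0.479, -0.52, 0.48]
ft_force: [-0.3, 0.9, -0.3]
width: 0.0348
time: 21.35
ee_pos: [0.4805, -0.172, 0.2518]
eef_rot: [0.521, 0.477, -0.519, 0.482]
ft_force: [1.0, 0.3, -0.4]
width: 0.04
t 21.35 p [ 0.4805 -0.172   0.2518] jaw -0.08 xax [ 0.006 -0.003 -1.   ] F [ 1.   0.3 -0.4] w 0.04 q [ 0.68  0.09 -0.44  1.7   0.04  1.36  0.14]
shift [ 0.006 -0.463  0.752] turn [-0.023  0.001 -0.004] alt [ 2.071e+00 -6.000e-03 -2.000e-03] mm [   1.5 -115.8  187.9] deg 2.0 j7 0.14
```

Now I'll move aside toward (0.36, -0.36) and check.

```bash
python3 -m pendant '0 -0.06 0.1 0 0 0;0 -0.15 0.25 0 0 0;0 -0.25 0.4 0 0 0;0 -0.34 0.55 0 0 0;0 -0.42 0.7 0 0 0;0 -0.463 0.75 0 0 0;0 -0.463 0.75 0 0 0;0 -0.463 0.75 0 0 0'; python3 - <<'E'
from h import *
st(); ims=[]
for n in("top","side"):
    im,d=snap(n,"k"+n);ims.append(im);W=np.load(f"k{n}.npz")["W"];z=W[...,2]; m=(z>.079)&(z<.115)&(np.hypot(W[...,0]-.4776,W[...,1]+.1703)<.035)&(np.hypot(W[...,0]-.513,W[...,1]+.2086)>.016)
    if m.sum()>5:
        P=W[m];pc=np.linalg.svd(P[:,:2]-P[:,:2].mean(0))[2][0];print(n,m.sum(),P.mean(0).round(4),np.percentile(P[:,2],[10,50,90]).round(4),"yaw",np.arctan2(pc[1],pc[0]).round(3),cv2.minAreaRect(P[:,:2].astype(np.float32)*1000))
    m=(z>.034)&(z<.06)&(np.hypot(W[...,0]-.56,W[...,1]-.237)<.06);print(" roll",m.sum(),cv2.minEnclosingCircle(W[m][:,:2].astype(np.float32)*1000),np.percentile(z[m],[5,50,95]).round(4))
cv2.imwrite("pics/k.png",np.hstack([cv2.resize(i[:,60:420],(400,427)) for i in ims]))
E
```

```text
time: 22.15
ee_pos: [0.3486, -0.3487, 0.2468]
eef_rot: [0.52, 0.48, -0.52, 0.479]
ft_force: [0.9, -0.0, 0.6]
width: 0.0402
t 22.15 p [ 0.3486 -0.3487  0.2468] jaw -0.081 xax [-0.     0.001 -1.   ] F [ 0.9 -0.   0.6] w 0.0402 q [ 0.92  0.04 -0.24  1.75  0.01  1.35  0.61]
top 153 [ 0.478  -0.1696  0.0874] [0.0843 0.0874 0.0901] yaw 1.539 ((477.6757507324219, -170.58114624023438), (14.313830375671387, 57.98646926879883), 0.3127339482307434)
 roll 495 ((560.8663940429688, 238.1219482421875), 29.237163543701172) [0.0396 0.0431 0.0457]
side 48 [ 0.4763 -0.1483  0.0842] [0.0818 0.0848 0.0857] yaw -1.506 ((477.16070556640625, -148.3839569091797), (16.9980411529541, 9.212234497070312), 89.73805236816406)
 roll 295 ((557.7523193359375, 239.95767211914062), 30.219770431518555) [0.0361 0.0415 0.0438]
```

View pics/k.png

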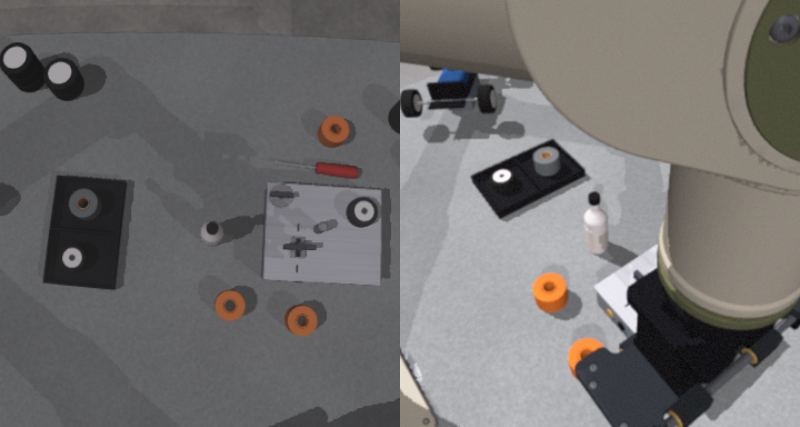

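The picture shows the roll flat in the bay (85,203). The wing is across the slot (302,247) and the bystanders are in place. The wing is at about 1.56 rad with its top at 87 mm, so I'm handing in.

```bash
python3 -c "
from bench import close_job
print(close_job())"
```

```text
the job is handed in; nothing more can be done
None
```

I moved the tape roll from the spindle to the tray's empty bay. I then turned the wing in line with the slot, pushed the fastener home and turned it clockwise to its stop. The job was handed in at about 22 s.

**Last checks:**
- **Roll:** in the top view it lies flat at (0.561, 0.238), against a bay centre of about (0.560, 0.237). Its top is at 43 mm, and 42 mm was expected. The side view puts it within 4 mm of that.
- **Fastener push:** it went down about 15 mm and stopped firmly, at about 25 N. The wing top now reads 87 mm, and 88 mm means fully home.
- **Fastener turn:** the top view puts the wing about 1.56 rad past the slot line.
- **Bystanders:** the wheels, bottle, screwdriver and orange rolls look undisturbed in the final picture. I did not measure their positions again.
- **Gripper:** it is open and clear of everything, at a height of 0.25 m.

**What did not agree:** in the last side view the arm hid most of the wing. That view's few points are no use as a second check on the turn, so the angle rests on the top view and on how far the gripper turned. No check failed.

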